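Change the calibrant bottle kept behind the tall solvent bottles

ROBOT

A 7-joint arm with a two-finger parallel gripper is mounted at the origin on the work surface. World frame = base frame: x ahead of the robot, y to its left, z up, the work surface at z = 0. Lengths are in m, angles in rad, forces in N, time in s.
With the tool pointing down it reaches from about 0.425 to 0.875 m from the base axis. Payload 8.4 kg.
Tool frame: the origin (TCP) lies midway between the tips of the shut fingers; the grasp point (between the pads) lies 19 mm behind it; z points along the fingers, y is the direction in which the jaws open and shut (so a half turn about z gives the same grasp; the last joint's range is limited). The gripper opens to 85 mm and grips with 20 to 120 N. Pads are 22 mm wide; open, the fingers measure 114 mm over their backs; the gripper's body (76 mm by 85 mm) begins 54 mm behind the grasp point. The pads swing forward as they close: fully open they stand 13 mm farther back than shut.
Start: joints at [-1.271, 0.333, 0.04, 1.465, -0.013, 1.343, -0.059], TCP at [0.252, 0.599, 0.231] pointing down, gripper open.
Joint ranges: [-2.58, 2.58], [-0.38, 2.09], [-1.3, 1.39], [0.25, 2.4], [-1.5, 4.64], [0.08, 2.09], [-2.65, 2.65]. Speed limits (rad/s): [2.22, 2.22, 2.79, 2.79, 3.14, 3.14, 3.14].

INTERFACE

Orientations are given as a unit quaternion [w, x, y, z].
In Python, from rig import * gives the robot as it stands. The module is installed in compiled form; this text tells all that it offers. Calls block until the motion is done:
- move_pose(position, orientation): joint-space move of the TCP to a pose.
- movel(position, attitude=None, vel=0.15): straight line of the TCP; attitude=None keeps the orientation; vel is the mean speed in m/s.
- move_joints(angles): joint-space move.
- open_jaws() and gripper_close(f_grip=None): open the fingers fully, or close them until they stop; f_grip is the grip in N (None keeps the last).
- dwell(seconds).
- ik(position, orientation): joint angles nearest the present ones, or None.
- state(): the state.
- get_image(name): name is "scene" or "top" or "wrist"; returns the picture (480x640x3 uint8, red, green, blue); there is no depth.
- camera_info(name): a dict with "camera_matrix" (3x3 intrinsics, pixels), "pose" (4x4, takes a point from camera to world coordinates). Camera axes: x right, y down, z forward; pixel columns grow to the right and rows downward; lengths in m; the calibration is good to about 2 mm. A picture is of the moment at which its call begins: read the wrist's pose just before it. camera_info takes no time and is no camera call; for the wrist camera it gives the pose at the moment of the call.
A pose or a line that the arm cannot do raises IKError and nothing moves.
- sign_off(): hands the job in, once; it reports no verdict.
The state is a dict: "clock": time; "joints": joint angles; "joint_velocities": joint speeds; "effort": joint torques, N m; "position": TCP position; "tcp_rot": TCP orientation; "wrist_force": force on the tool from outside, world axes, zero at the start; "wrist_torque": the same for the moment, N m; "grip_width": finger opening in m.
Only numpy, scipy, OpenCV 4.12 (cv2) and the standard library are available. Lean on these libraries where they do the work, as an engineer would, in place of code of your own. Each camera call takes 0.05 s, during which the arm holds its last target.

TASK

Change the calibrant bottle in the small dosing module: first move the two tall bottles from the grey storage tray to the steel tray so that the fresh small bottle behind them can be reached; then take the used small bottle out of the module's well, stand it in the steel tray too, and stand the fresh one in the well. Finally put each tall bottle back in the grey tray on the very spot where it stood (to within a centimetre), leaving the used bottle in the steel tray. Every bottle stays upright and is set down, never dropped, and the wrench, the column and the vial box are left alone.

Things in the scene. Friction and masses are not known exactly. Their poses are not given: they have to be found in the camera images.
- round_bottle_mid (a point): tall round brown bottle, loose, standing upright in the grey tray at the start: body 66 mm diameter, 150 mm tall, black screw cap 52 mm diameter and 30 mm high at the top, 47 mm diameter neck 14 mm long under it; about 0.4 kg. Point: on the bottle's axis half-way up, 75 mm above its underside and 60 mm below the middle of the cap; z along the axis, up
- square_bottle_mid (a point): tall square white bottle, loose, standing upright in the grey tray at the start, beside the round one (either side; centres about 91 mm apart): body 56 x 56 mm with rounded corners, 140 mm tall, white screw cap 52 mm diameter and 30 mm high at the top, 47 mm diameter neck 12 mm long under it; about 0.35 kg. Point: on its axis half-way up, 70 mm above its underside and 55 mm below the middle of the cap; z up, x and y square to the sides
- fresh_bottle_mid (a point): fresh calibrant bottle: small round brown bottle, loose, standing in the grey tray close behind the two tall ones (on the side away from the robot), between them: body 40 mm diameter, 76 mm tall, white screw cap 32 mm diameter and 22 mm high at the top, 26 mm diameter neck 11 mm long under it; about 0.1 kg. Point: on its axis half-way up, 38 mm above its underside and 27 mm below the middle of the cap; z up
- used_bottle_mid (a point): used calibrant bottle: same make and size as the fresh one, told from it by standing in the module's well at the start; loose. Point: on its axis half-way up, 38 mm above its underside and 27 mm below the middle of the cap; z up
- storage_tray: grey plastic storage tray, fixed, place and yaw vary: 180 mm (x) x 250 mm (y), flat floor 4 mm thick, walls 4 mm, rim 20 mm above the bench. Origin: centre of the underside, at bench height; x points away from the robot (towards the back of the tray), y along the long side
- steel_tray: bare steel tray, empty, fixed, place and yaw vary: 220 mm (x) x 210 mm (y), flat floor 4 mm thick, walls 4 mm, rim 16 mm above the bench. Origin: centre of the underside, at bench height; x points away from the robot
- well (a point): round well in the flat light grey deck of the dosing module, fixed, place and yaw vary: 54 mm diameter, 22 mm deep, mouth 45 mm above the bench. Point: centre of the well's floor, 23 mm above the bench. The deck is 120 x 120 mm about the well; behind it (+x) the darker housing rises to 70 mm above the bench, from 60 to 150 mm behind the well's centre
- wrench: bystander: steel open-end wrench 150 mm long, lying flat, loose. Origin: underside; x along its length
- column: bystander: steel chromatography column, a rod about 166 mm long with 18 mm square ends, lying flat, loose. Origin: middle of the underside; x along its length
- vial_box: bystander: closed white lidded vial box, 63 x 103 mm, 40 mm high, loose. Origin: centre of the underside
There are look-alikes about, which are no part of the job. What is shaped like the part that bears fresh_bottle_mid but blue or green is not meant. What is shaped like the part that bears square_bottle_mid but green is not meant.

How it is judged:
On the way, in this order (a step that is already met when the one before it is completed fails the run):
1. both tall bottles stand upright in the steel tray, at the same time (x of round_bottle_mid in the frame of steel_tray between -0.1 and 0.1 m and y of round_bottle_mid in the frame of steel_tray between -0.095 and 0.095 m and z of round_bottle_mid in the frame of steel_tray between 0.073 and 0.083 m and angle between each of round_bottle_mid, square_bottle_mid's own z axis and vertical below 0.12 rad and linear speed of each of round_bottle, square_bottle below 0.02 m/s and x of square_bottle_mid in the frame of steel_tray between -0.1 and 0.1 m and y of square_bottle_mid in the frame of steel_tray between -0.095 and 0.095 m and z of square_bottle_mid in the frame of steel_tray between 0.068 and 0.078 m), for 0.2 s.
2. the fresh bottle stands in the module's well and the used one in the steel tray, with the tall bottles still in the steel tray (horizontal distance between fresh_bottle_mid and well below 0.01 m and z of fresh_bottle_mid in the frame of well between 0.032 and 0.042 m and angle between each of fresh_bottle_mid, used_bottle_mid, round_bottle_mid, square_bottle_mid's own z axis and vertical below 0.12 rad and x of used_bottle_mid in the frame of steel_tray between -0.1 and 0.1 m and y of used_bottle_mid in the frame of steel_tray between -0.095 and 0.095 m and z of used_bottle_mid in the frame of steel_tray between 0.036 and 0.046 m and linear speed of each of fresh_bottle, used_bottle below 0.02 m/s and x of round_bottle_mid in the frame of steel_tray between -0.1 and 0.1 m and y of round_bottle_mid in the frame of steel_tray between -0.095 and 0.095 m and z of round_bottle_mid in the frame of steel_tray between 0.073 and 0.083 m and x of square_bottle_mid in the frame of steel_tray between -0.1 and 0.1 m and y of square_bottle_mid in the frame of steel_tray between -0.095 and 0.095 m and z of square_bottle_mid in the frame of steel_tray between 0.068 and 0.078 m), for 0.2 s.
At the end, for the whole second after the job is handed in: Each tall bottle stands upright within 15 mm of where it stood at the start; the fresh small bottle stands upright on the floor of the module's well (within 10 mm of its centre); the used small bottle stands upright on the floor of the steel tray; all are released and at rest (below 0.02 m/s) (distance of each of round_bottle_mid, square_bottle_mid from where it was at the start of the episode below 0.015 m and angle between each of round_bottle_mid, square_bottle_mid, fresh_bottle_mid, used_bottle_mid's own z axis and vertical below 0.12 rad and horizontal distance between fresh_bottle_mid and well below 0.01 m and z of fresh_bottle_mid in the frame of well between 0.032 and 0.042 m and x of used_bottle_mid in the frame of steel_tray between -0.1 and 0.1 m and y of used_bottle_mid in the frame of steel_tray between -0.095 and 0.095 m and z of used_bottle_mid in the frame of steel_tray between 0.036 and 0.046 m and linear speed of each of round_bottle, square_bottle, fresh_bottle, used_bottle below 0.02 m/s); the robot touches nothing.
It fails at once if a bottle is tipped more than 35 degrees (angle between any of round_bottle_mid, square_bottle_mid, fresh_bottle_mid, used_bottle_mid's own z axis and vertical above 0.61 rad).
It fails at once if a bottle is dropped (falls free of the fingers faster than 0.7 m/s, some 25 mm) ((linear speed of round_bottle above 0.7 m/s and contact force between round_bottle and the fingers below 0.1 N) or (linear speed of square_bottle above 0.7 m/s and contact force between square_bottle and the fingers below 0.1 N) or (linear speed of fresh_bottle above 0.7 m/s and contact force between fresh_bottle and the fingers below 0.1 N) or (linear speed of used_bottle above 0.7 m/s and contact force between used_bottle and the fingers below 0.1 N)).
It fails at once if the wrench, the column or the vial box is moved more than 20 mm (distance of any of wrench, column, vial_box from where it was at the start of the episode above 0.02 m).
It also fails if it takes over 131 s, if anything falls off the work surface, if the arm or the gripper's body presses on something with over 40 N, if the wrist force passes 120 N, or if a joint passes its speed limit or range.

## Working session

There is one attempt and no reset: what is moved stays moved. The work goes in short steps, each a Python script; the robot and the scene stay as the last script left them, time stands still between calls to the robot, and variables do not carry over. Pictures are saved under pics/ and viewed, and the job is handed in when it is done.

```bash
mkdir -p pics
python3 - <<'E'
from rig import *
import cv2
for n in("scene","top","wrist"):
    c=camera_info(n);print(n,c["camera_matrix"],c["pose"])
    cv2.imwrite(f"pics/{n}0.png",get_image(n)[:,:,::-1])
s=state();print(s["clock"],s["position"],s["tcp_rot"],s["grip_width"])
E
```

```text
scene [[527.50500799   0.         320.10538746]
 [  0.         527.50500799 237.46711019]
 [  0.           0.           1.        ]] [[-0.64051736  0.52638516 -0.55915667  1.16061279]
 [ 0.76777056  0.42348167 -0.48082392  0.45424003]
 [-0.01630597 -0.73728009 -0.67539039  0.80952162]
 [ 0.          0.          0.          1.        ]]
top [[622.88292292   0.         319.72609997]
 [  0.         622.88292292 237.79384657]
 [  0.           0.           1.        ]] [[ 8.93853463e-03 -9.93597568e-01  1.12623157e-01  4.14269207e-01]
 [-9.99959242e-01 -8.73842245e-03  2.27035917e-03 -8.19986078e-02]
 [-1.27167463e-03 -1.12638860e-01 -9.93635180e-01  1.51028714e+00]
 [ 0.00000000e+00  0.00000000e+00  0.00000000e+00  1.00000000e+00]]
wrist [[377.81591541   0.         319.87800819]
 [  0.         377.81591541 233.71576177]
 [  0.           0.           1.        ]] [[ 3.88260840e-01  8.76906161e-01  2.83353322e-01  1.80132008e-01]
 [ 9.21549209e-01 -3.69198751e-01 -1.20163796e-01  6.29481813e-01]
 [-7.58679853e-04  3.07778926e-01 -9.51457596e-01  3.72501218e-01]
 [ 0.00000000e+00  0.00000000e+00  0.00000000e+00  1.00000000e+00]]
0.15 [0.25230465 0.59864171 0.23061689] [-7.08174891e-05  1.98115576e-01  9.80178461e-01 -6.30275739e-04] 0.08505210066556115
```

View pics/scene0.png

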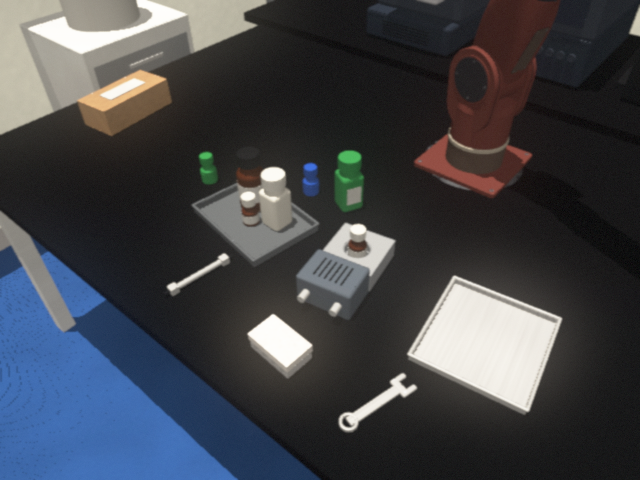

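View pics/top0.png

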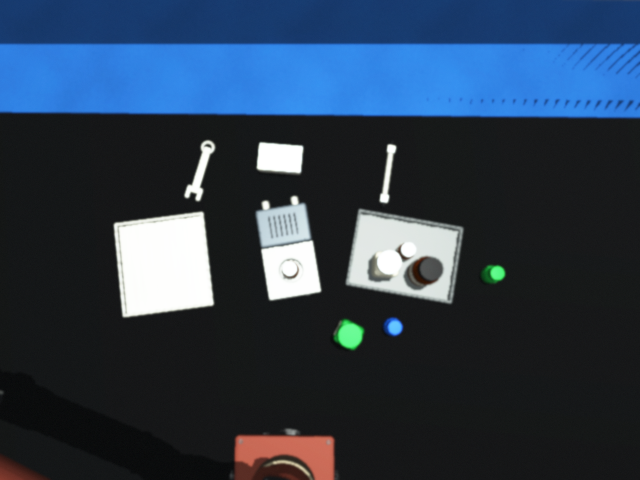

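View pics/wrist0.png

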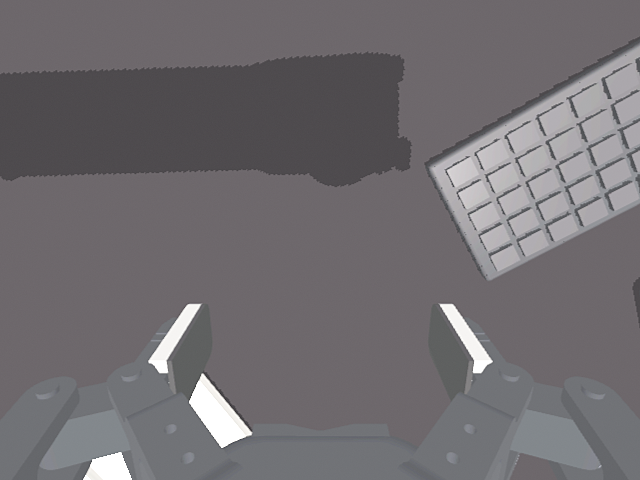

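The things that matter:
- **Fresh bottle:** brown body, white cap, at scene (250,207) / top (408,249). Look-alikes are blue at scene (311,180) / top (393,327) and green at scene (208,168) / top (494,273). The used bottle is in the well at scene (357,240) / top (290,268).
- **Square bottle:** white, at scene (275,198) / top (387,264). The look-alike is green, at (349,180) / top (349,334).
- **Round bottle:** brown with a black cap, at scene (249,175) / top (427,269).

Next I check these choices in a close crop and measure.

```bash
cat > h.py <<'E'
import numpy as np, cv2
from rig import *
def ray(cam,uv):
    c=camera_info(cam) if isinstance(cam,str) else cam
    K=np.array(c["camera_matrix"]);T=np.array(c["pose"])
    d=T[:3,:3]@np.linalg.inv(K)@np.array([uv[0],uv[1],1.]);return T[:3,3],d
def onz(cam,uv,z):
    o,d=ray(cam,uv);return o+d*(z-o[2])/d[2]
def proj(cam,p):
    c=camera_info(cam);K=np.array(c["camera_matrix"]);T=np.array(c["pose"])
    q=K@(T[:3,:3].T@(np.array(p)-T[:3,3]));return q[:2]/q[2]
E
python3 - <<'E'
import cv2,numpy as np
t=cv2.imread('pics/top0.png');s=cv2.imread('pics/scene0.png')
a=cv2.resize(t[200:310,340:480],None,fx=4,fy=4,interpolation=cv2.INTER_CUBIC)
b=cv2.resize(t[225:305,250:330],None,fx=4,fy=4,interpolation=cv2.INTER_CUBIC)
c=cv2.resize(s[140:270,180:330],None,fx=4,fy=4,interpolation=cv2.INTER_CUBIC)
cv2.imwrite('pics/c1.png',a);cv2.imwrite('pics/c2.png',b);cv2.imwrite('pics/c3.png',c)
E
```

```text
(no output)
```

View pics/c1.png

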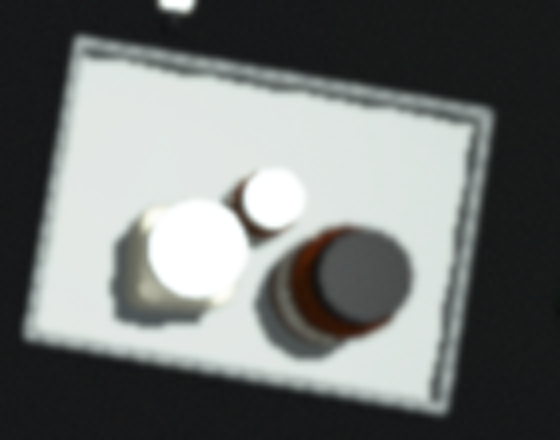

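View pics/c2.png

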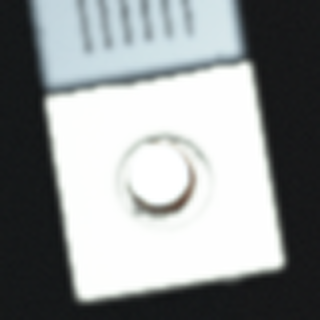

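View pics/c3.png

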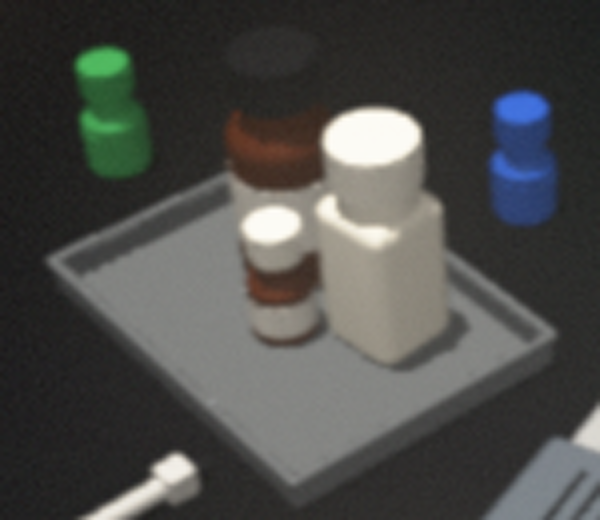

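The crops confirm the choice: fresh bottle with brown body and white cap at top (408,249), square white at (389,262), round brown with black cap at (431,269), used bottle in the well at (290,268). Now the fits.

```bash
cat > m.py <<'E'
from h import *
t=cv2.imread('pics/top0.png');s=cv2.imread('pics/scene0.png')
def blob(mask,near,r=40,name=''):
    n,l,st,c=cv2.connectedComponentsWithStats(mask.astype(np.uint8))
    k=min(range(1,n),key=lambda i:np.hypot(*(c[i]-near))+(1e3 if st[i,4]<25 else 0))
    cn=max(cv2.findContours((l==k).astype(np.uint8),0,cv2.CHAIN_APPROX_NONE)[0],key=len)
    return c[k],st[k],cv2.minEnclosingCircle(cn),cn
def info(cam,mask,near,z,nm):
    c,st,mc,cn=blob(mask,near)
    f=np.linalg.norm(onz(cam,mc[0],z)-onz(cam,(mc[0][0]+mc[1]+.5,mc[0][1]),z))*2
    print(nm,'cent',c.round(1),'circ',np.round(mc[0],1),'diam mm %.1f'%(f*1000),'P',onz(cam,c,z)[:2].round(4),onz(cam,mc[0],z)[:2].round(4))
g=t.min(2)
print(t[262,389],t[269,431],t[249,408],t[285,360],t[269,278])
for th in (200,235,250):
  w=t.min(2)>th
  info('top',w,(389,262),.144,f'sq{th}');info('top',w,(408,249),.080,f'fresh{th}');
dark=(t.max(2)<95)&(t.max(2)>40)&(t.max(2).astype(int)-t.min(2)<20)
dark=cv2.morphologyEx(dark.astype(np.uint8),cv2.MORPH_OPEN,np.ones((5,5)))
info('top',dark,(431,269),.154,'round')
# trays
def tray(mask,near,z,nm):
    c,st,mc,cn=blob(mask,near)
    r=cv2.minAreaRect(cn);bx=cv2.boxPoints(r);P=np.array([onz('top',b,z)[:2] for b in bx])
    print(nm,'C',P.mean(0).round(4),'sides',[np.linalg.norm(P[i]-P[i-1]).round(3) for i in range(4)],'ang',[np.degrees(np.arctan2(*(P[i]-P[i-1])[::-1])).round(1) for i in range(4)]);return P
gm=cv2.morphologyEx((t.max(2)>60).astype(np.uint8),cv2.MORPH_CLOSE,np.ones((3,3)))
tray(gm,(165,265),.016,'steel');tray(gm,(405,255),.020,'storage')
wm=cv2.morphologyEx((t.min(2)>238).astype(np.uint8),cv2.MORPH_CLOSE,np.ones((9,9)))
tray(wm,(291,270),.045,'deck')
for nm,uv,z in(('sq',(389.2,261.6),.144),('round',(431.1,268.6),.154),('fresh',(408.2,249.3),.08),('used',(289.5,268),.099),('well',(291.0,269.8),.045)):
    P=onz('top',uv,z);print(nm,P[:2].round(4),'r%.3f'%np.hypot(*P[:2]),'scene',proj('scene',P).round(1))
E
python3 m.py
```

```text
[255 255 255] [82 82 79] [255 255 255] [183 187 178] [244 246 244]
sq200 cent [400.3 252.5] circ [402.9 257.1] diam mm 260.4 P [ 0.5381 -0.2566] [ 0.5281 -0.2622]
fresh200 cent [400.3 252.5] circ [402.9 257.1] diam mm 272.6 P [ 0.5439 -0.2648] [ 0.5334 -0.2707]
sq235 cent [389.1 261.7] circ [387.7 262.8] diam mm 63.2 P [ 0.5176 -0.2318] [ 0.515  -0.2287]
fresh235 cent [408.6 248.6] circ [408.6 248.5] diam mm 36.9 P [ 0.553  -0.2839] [ 0.5532 -0.284 ]
sq250 cent [389.  261.6] circ [388.6 262. ] diam mm 54.4 P [ 0.5178 -0.2316] [ 0.5169 -0.2307]
fresh250 cent [408.4 248.9] circ [408.5 249. ] diam mm 32.5 P [ 0.5524 -0.2834] [ 0.5522 -0.2836]
round cent [430.3 268.8] circ [430. 269.] diam mm 53.0 P [ 0.5022 -0.3204] [ 0.5018 -0.3198]
steel C [0.518  0.2984] sides [np.float64(0.236), np.float64(0.227), np.float64(0.236), np.float64(0.223)] ang [np.float64(9.1), np.float64(-82.9), np.float64(-171.9), np.float64(97.0)]
storage C [ 0.5422 -0.2829] sides [np.float64(0.26), np.float64(0.191), np.float64(0.264), np.float64(0.19)] ang [np.float64(80.5), np.float64(-9.8), np.float64(-99.6), np.float64(169.1)]
deck C [ 0.5043 -0.0104] sides [np.float64(0.119), np.float64(0.119), np.float64(0.119), np.float64(0.118)] ang [np.float64(10.5), np.float64(-80.0), np.float64(-170.0), np.float64(99.9)]
sq [ 0.5178 -0.232 ] r0.567 scene [271.8 173.4]
round [ 0.5026 -0.3221] r0.597 scene [247.1 152. ]
fresh [ 0.5515 -0.283 ] r0.620 scene [247.3 195.3]
used [ 0.5047 -0.0108] r0.505 scene [356.9 228.4]
well [ 0.5039 -0.0117] r0.504 scene [356.  247.3]
```

Two views agree within about 1 px. The bottle spacing comes out at 91 mm, and the tray and deck sides fit their sizes (the masks are slightly inflated by glow). Next I check reach for the whole plan, move over the grey tray and check with the wrist camera.

```bash
cat >> h.py <<'E'
from scipy.spatial.transform import Rotation as Rn
ST=np.array([.518,.298]);SY=np.radians(8.0)
GY=np.radians(-9.8);MY=np.radians(10.2)
SQ=np.array([.5178,-.232]);RO=np.array([.5026,-.3221]);FR=np.array([.5518,-.283]);US=np.array([.5047,-.0108]);WELL=np.array([.504,-.011])
def sp(x,y):
    c,s=np.cos(SY),np.sin(SY);return ST+np.array([c*x-s*y,s*x+c*y])
P_RO=sp(.055,-.05);P_SQ=sp(.055,.05);P_US=sp(-.055,0)
def Q(phi):
    y=np.array([np.cos(phi),np.sin(phi),0]);z=np.array([0,0,-1.]);x=np.cross(y,z)
    q=Rn.from_matrix(np.c_[x,y,z]).as_quat();return np.array([q[3],q[0],q[1],q[2]])
E
python3 - <<'E'
from h import *
for nm,p,z,phi in (('RO',RO,.116,GY),('SQ',SQ,.106,GY),('hi',RO,.3,GY),('FR',FR,.046,GY),('US',US,.065,MY+np.pi/2),('PRO',P_RO,.116,SY),('PSQ',P_SQ,.106,SY),('PSQh',P_SQ,.3,SY),('PUS',P_US,.046,SY+np.pi/2)):
    for k in(0,np.pi):
        j=ik([*p,z],Q(phi+k));print(nm,k>0,p.round(3),None if j is None else np.round(j,2))
print(state()["clock"])
E
```

```text
RO False [ 0.503 -0.322] [-0.24  0.44  0.94  1.77 -0.39  1.13  0.65]
RO True [ 0.503 -0.322] [-0.4   0.6   1.22  1.78 -0.61  1.2  -2.31]
SQ False [ 0.518 -0.232] [-0.41  0.38  0.92  1.85 -0.34  1.08  0.47]
SQ True [ 0.518 -0.232] [-0.6   0.54  1.22  1.86 -0.56  1.15 -2.49]
hi False [ 0.503 -0.322] [-0.47  0.42  1.31  1.54 -0.41  1.5   0.68]
hi True [ 0.503 -0.322] [-0.43  0.37  1.22  1.53 -0.35  1.48 -2.51]
FR False [ 0.552 -0.283] [-0.19  0.54  0.77  1.76 -0.43  1.02  0.57]
FR True [ 0.552 -0.283] [-0.44  0.79  1.21  1.77 -0.81  1.17 -2.29]
US False [ 0.505 -0.011] [-0.65  0.23  0.65  2.03 -0.17  0.94  1.84]
US True [ 0.505 -0.011] [-0.78  0.25  0.81  2.03 -0.23  0.95 -1.25]
PRO False [0.579 0.256] [-0.83  0.4   0.44  1.66 -0.19  1.12 -0.2 ]
PRO True [0.579 0.256] [ 0.3   0.64 -1.1   1.6   0.59  1.27  2.38]
PSQ False [0.566 0.355] [-0.89  0.47  0.35  1.58 -0.18  1.13 -0.36]
PSQ True [0.566 0.355] [-0.57  0.46 -0.07  1.56  0.03  1.13  2.63]
PSQh False [0.566 0.355] [-0.91  0.36  0.39  1.32 -0.13  1.48 -0.39]
PSQh True [0.566 0.355] [-0.62  0.35 -0.01  1.31  0.    1.49  2.65]
PUS False [0.464 0.29 ] [-0.79  0.3   0.17  1.92 -0.06  0.92  1.12]
PUS True [0.464 0.29 ] [-1.08  0.33  0.52  1.94 -0.2   0.93 -1.9 ]
0.15
```

Run:
```python
from h import *
move_joints([.41,.25,.04,1.4,-.013,1.45,.5])
s=state();print(s["clock"],s["position"])
c=(SQ+RO)/2
move_pose([c[0]-.06,c[1],.30],Q(GY+np.pi/2))
s=state();print(s["clock"],s["position"],np.round(s["joints"],2),s["wrist_force"])
np.savez('wcam.npz',**{k:np.array(v) for k,v in camera_info('wrist').items() if k in('camera_matrix','pose')})
cv2.imwrite('pics/w1.png',get_image('wrist')[:,:,::-1])
for nm,p,z in(('sq',SQ,.144),('ro',RO,.154),('fr',FR,.08)): print(nm,proj('wrist',[*p,z]).round(1))
```

```text
3.5083 [ 0.55735744 -0.31061059  0.31674931]
4.7417 [ 0.45050823 -0.27700606  0.30007657] [ 0.54  0.06 -0.08  1.65  0.01  1.43  1.86] [1.11724895 0.99012023 0.3026411 ]
sq [384.3 278.4]
ro [277.1 284. ]
fr [330.3 289.5]
```

View pics/w1.png

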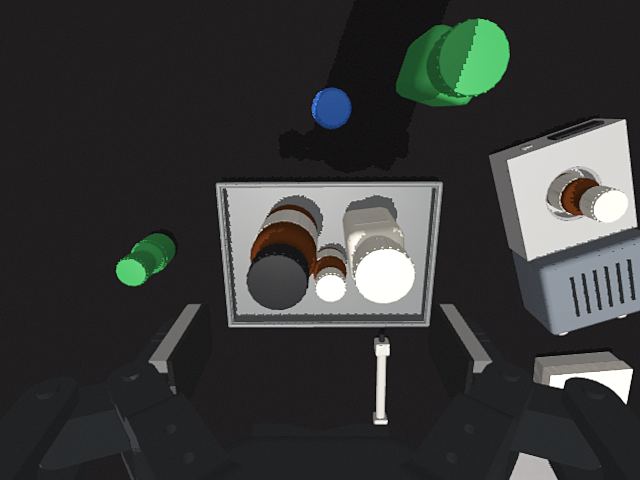

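The wrist view shows the round cap at (278,282), square cap at (384,275) and fresh cap at (331,287). Predictions were (277,284), (384,278) and (330,290), so all agree within about 2 mm. I'll shift x by −1 mm and pick the round bottle.

```bash
cat >> h.py <<'E'
HI=.30
def say(t):
    s=state();print(t,'t=%.1f'%s["clock"],np.round(s["position"],4),'w=%.4f'%s["grip_width"],'F',np.round(s["wrist_force"],1),'j7 %.2f j3 %.2f'%(s["joints"][6],s["joints"][2]))
def pick(p,z,phi,f=40,hi=HI):
    movel([*p,hi],Q(phi),vel=.3); movel([*p,z],vel=.15)
    gripper_close(f); say('closed'); movel([*p,hi],vel=.15); say('lifted')
def place(p,z,phi,hi=HI,slow=.012):
    movel([*p,hi],Q(phi),vel=.22); movel([*p,z+slow],vel=.15); movel([*p,z],vel=.03); say('down')
    open_jaws(); say('open'); movel([*p,hi],vel=.2)
SQ=SQ-[.001,0];RO=RO-[.001,0];FR=FR-[.001,0]
E
python3 - <<'E'
from h import *
movel([*RO,.3],Q(GY),vel=.2)
say('above')
pick(RO,.116,GY)
cv2.imwrite('pics/w2.png',get_image('wrist')[:,:,::-1])
E
```

```text
above t=6.5 [ 0.5016 -0.322   0.3   ] w=0.0855 F [ 0.1 -0.5  0. ] j7 0.33 j3 0.03
closed t=8.6 [ 0.5019 -0.3223  0.1167] w=0.0508 F [-1.2  0.3  4.9] j7 0.33 j3 0.02
lifted t=9.9 [ 0.5012 -0.3219  0.2988] w=0.0510 F [ 0.6  0.1 -3.9] j7 0.33 j3 0.03
```

View pics/w2.png

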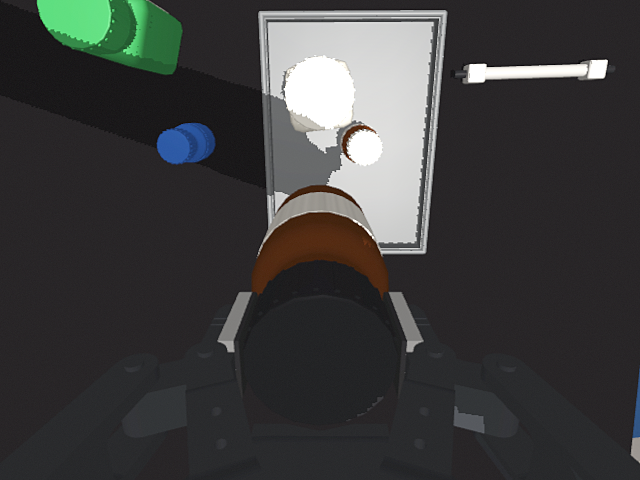

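The round bottle is held upright with jaws at 51 mm and 3.9 N of weight. Now I place it, then do the square one.

Run:
```python
from h import *
place(P_RO,.1165,SY)
cv2.imwrite('pics/w3.png',get_image('wrist')[:,:,::-1])
cv2.imwrite('pics/t3.png',get_image('top')[:,:,::-1])
```

```text
down t=14.6 [0.5795 0.2562 0.1168] w=0.0516 F [-1.7  0.1  1.6] j7 -0.47 j3 -0.39
open t=15.1 [0.5795 0.2562 0.1165] w=0.0852 F [ 0.3 -0.2 -0.6] j7 -0.47 j3 -0.39
```

View pics/w3.png

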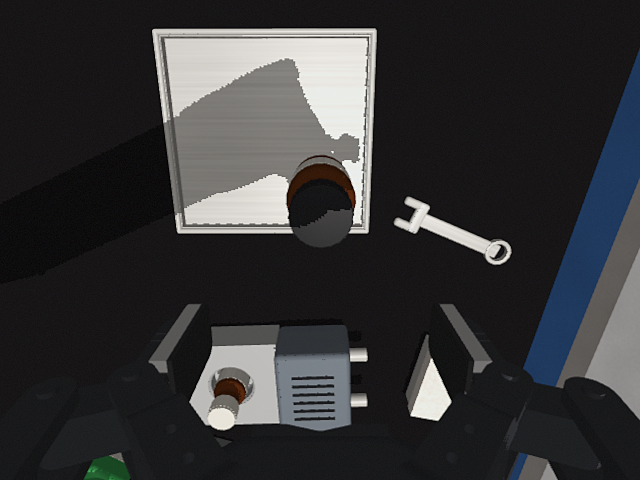

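The round bottle stands in the steel tray near its right back corner. The tray rim corners here are about (154,30), (376,30), (368,233) and (180,233). I use those as a second measure, then do the square bottle.

Run:
```python
from h import *
P=np.array([onz('wrist',u,.016)[:2] for u in((154,30),(376,30),(368,233),(180,233))])
print(P.round(3),P.mean(0).round(4),[np.linalg.norm(P[i]-P[i-1]).round(3) for i in range(4)])
movel([*SQ,.3],Q(GY),vel=.3)
pick(SQ,.106,GY)
place(P_SQ,.1065,SY)
cv2.imwrite('pics/w4.png',get_image('wrist')[:,:,::-1])
```

```text
[[0.392 0.388]
 [0.613 0.419]
 [0.643 0.207]
 [0.423 0.176]] [0.5177 0.2974] [np.float64(0.215), np.float64(0.223), np.float64(0.214), np.float64(0.222)]
closed t=20.1 [ 0.517  -0.2322  0.1067] w=0.0510 F [-2.4  1.5  6.5] j7 0.16 j3 -0.05
lifted t=21.6 [ 0.5164 -0.2318  0.2989] w=0.0511 F [-0.3  0.5 -3.1] j7 0.17 j3 -0.04
down t=26.3 [0.5655 0.3553 0.1068] w=0.0510 F [-1.5 -1.4  3.8] j7 -0.64 j3 -0.44
open t=26.7 [0.5655 0.3552 0.1064] w=0.0851 F [-0.8  0.7  0.1] j7 -0.64 j3 -0.44
```

View pics/w4.png

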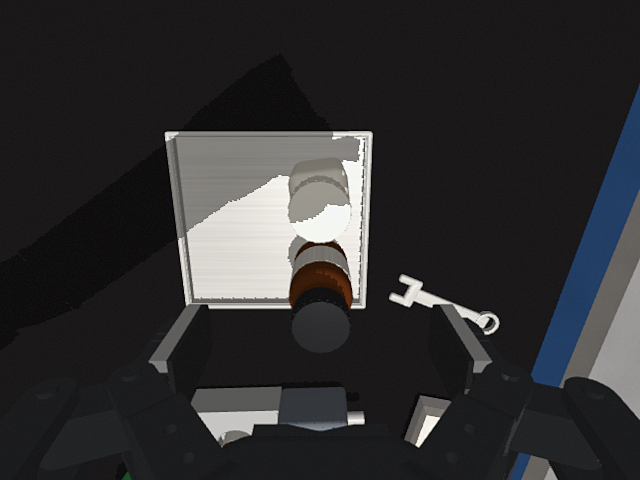

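Both tall bottles stand in the steel tray at (320,200) and (320,290), and the tray centre is confirmed at (0.518, 0.297). Next is a look at the well.

Run:
```python
from h import *
movel([.45,0.0,.25],Q(MY+np.pi/2),vel=.3)
say('x')
cv2.imwrite('pics/w5.png',get_image('wrist')[:,:,::-1])
print(proj('wrist',[*US,.099]),proj('wrist',[*WELL,.045]))
d=.12
```

```text
x t=30.0 [0.4501 0.0005 0.25  ] w=0.0855 F [-0.  -0.1  0.5] j7 1.68 j3 -0.33
[295.02503373 273.43250651] [298.32633721 250.24090153]
```

View pics/w5.png

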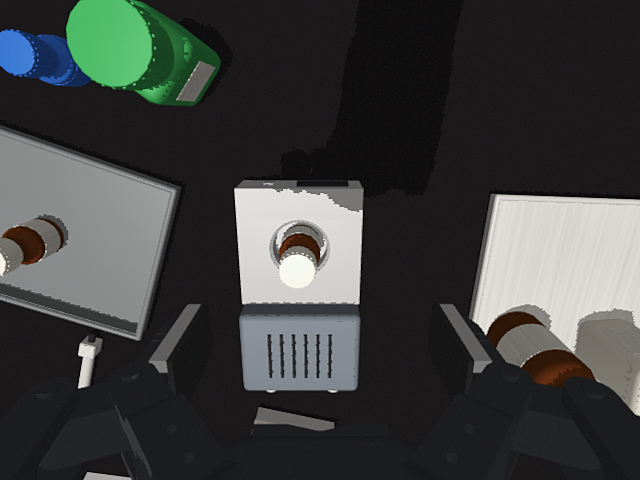

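The well's mouth is centred at about (299,248) and the used cap at (297,271), 1–2 mm from prediction. I average the two measures and take the used bottle to the steel tray.

Run:
```python
from h import *
w=onz('wrist',(299,248),.045)[:2];u=onz('wrist',(297,271),.099)[:2];print(w,u)
U=(u+US)/2
print('U',U,'W',(w+WELL)/2); np.save('well.npy',(w+WELL)/2)
phi=MY+np.pi/2
movel([*U,.2],Q(phi),vel=.2)
pick(U,.065,phi,f=30,hi=.25)
place(P_US,.0465,SY+np.pi/2,hi=.25)
cv2.imwrite('pics/w6.png',get_image('wrist')[:,:,::-1])
cv2.imwrite('pics/t6.png',get_image('top')[200:320,100:340,::-1].repeat(3,0).repeat(3,1))
```

```text
[ 0.50157775 -0.01072627] [ 0.50220373 -0.0095146 ]
U [ 0.50345187 -0.0101573 ] W [ 0.50278888 -0.01086314]
closed t=32.8 [ 0.5037 -0.0102  0.0653] w=0.0318 F [-0.6 -0.   3.5] j7 1.61 j3 -0.32
lifted t=34.2 [ 0.503  -0.0102  0.249 ] w=0.0313 F [ 0.5  0.4 -1.9] j7 1.67 j3 -0.32
down t=37.7 [0.4635 0.2902 0.0463] w=0.0308 F [-0.2 -0.9  1.4] j7 0.89 j3 -0.56
open t=38.2 [0.4635 0.2904 0.0465] w=0.0853 F [-0.9 -0.5 -0.1] j7 0.89 j3 -0.56
```

View pics/w6.png

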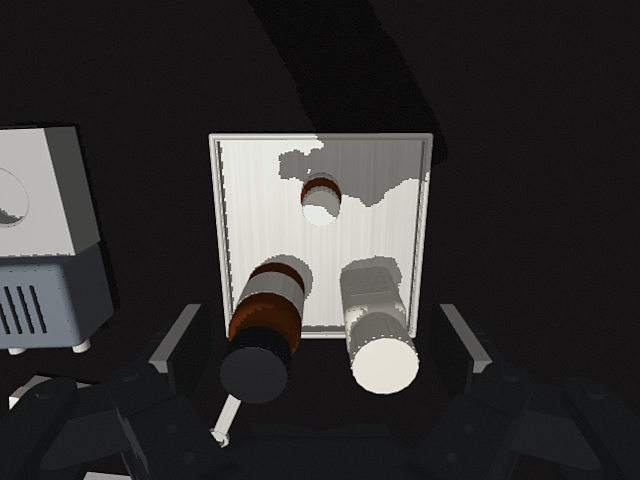

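View pics/t6.png

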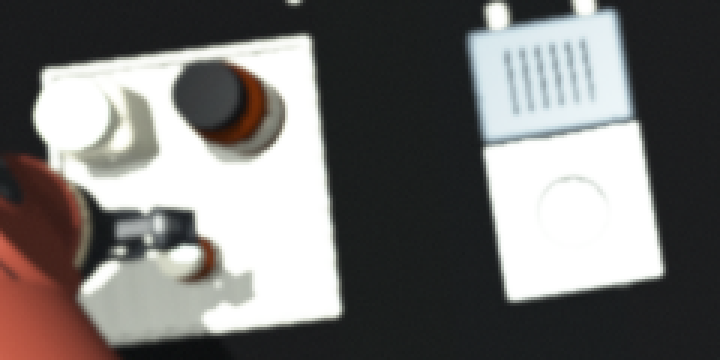

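The used bottle stands in the steel tray and the empty well's mouth is at top (290.7,270.3), which agrees with (0.503, −0.011). Next is the fresh bottle.

Run:
```python
from h import *
print(onz('top',(290.7,270.3),.045)[:2])
W=np.load('well.npy');phi=GY+np.pi/2
movel([.47,-.01,.28],Q(phi),vel=.3)
movel([*(FR-[.09,0]),.25],Q(phi),vel=.3)
cv2.imwrite('pics/w7.png',get_image('wrist')[:,:,::-1])
print(proj('wrist',[*FR,.08]))
```

```text
[ 0.50275363 -0.01102233]
[333.18259808 301.35081662]
```

View pics/w7.png

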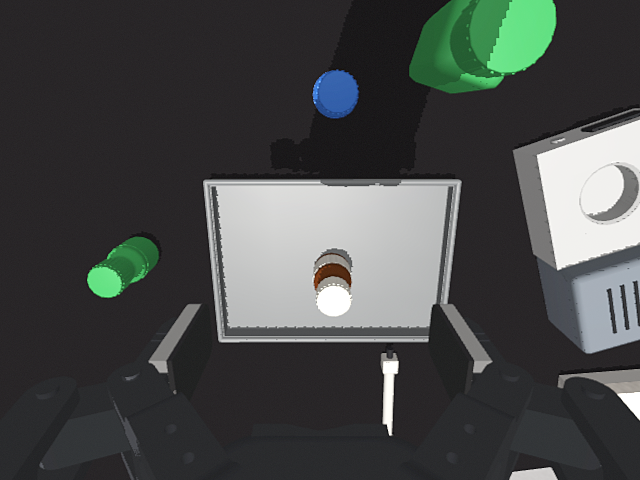

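The fresh bottle's cap is at (333,300), predicted (333,301). Now I pick it and seat it.

Run:
```python
from h import *
W=np.load('well.npy');phi=GY+np.pi/2
F=FR-[.0005,0]
pick(F,.046,phi,f=30,hi=.25)
movel([*W,.25],Q(MY+np.pi/2),vel=.22); movel([*W,.105],vel=.12)
cv2.imwrite('pics/w8.png',get_image('wrist')[:,:,::-1]);cv2.imwrite('pics/t8.png',get_image('scene')[180:340,260:460,::-1].repeat(4,0).repeat(4,1)[:600])
print(proj('wrist',[*W,.045]))
```

```text
closed t=44.3 [ 0.5504 -0.2831  0.0463] w=0.0312 F [-1.7  0.9  3. ] j7 1.78 j3 -0.05
lifted t=45.8 [ 0.5499 -0.2828  0.2489] w=0.0314 F [ 0.2  0.1 -0.7] j7 1.79 j3 -0.05
[319.94554583 253.94869074]
```

View pics/w8.png

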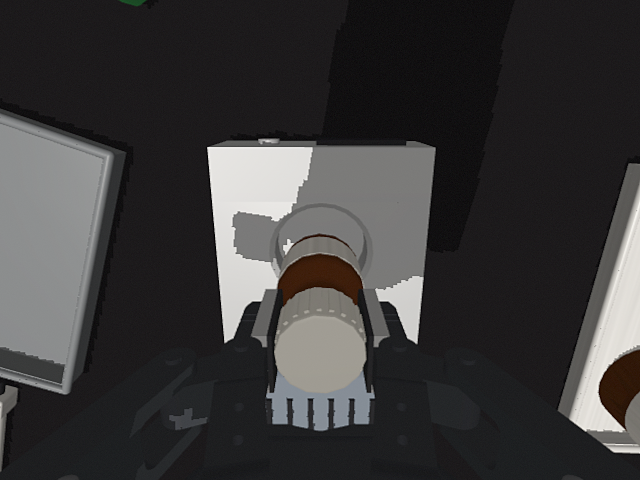

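View pics/t8.png

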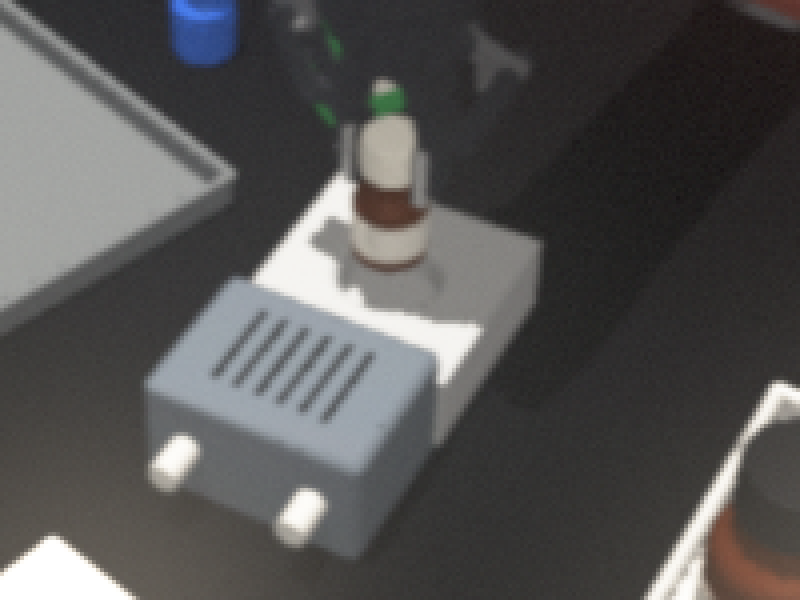

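Run:
```python
from h import *
W=np.load('well.npy');print(W)
print(proj('wrist',[*W,.139]), onz('wrist',(320,354),.139),onz('wrist',(320,251),.045))
```

```text
[ 0.50278888 -0.01086314]
[320.19451562 354.34899442] [ 0.50266456 -0.01095219  0.139     ] [ 0.50100551 -0.01115251  0.045     ]
```

The bottle sits exactly on the tool axis. The wrist view puts the well 1.8 mm nearer, so I go to x = 0.5018 and lower it.

Run:
```python
from h import *
W=np.array([.5018,-.011]);ph=MY+np.pi/2
movel([*W,.105],vel=.05)
movel([*W,.078],vel=.1);say('in');movel([*W,.0655],vel=.03);say('down')
open_jaws();say('open');movel([*W,.25],vel=.2)
movel([W[0]-.06,W[1],.25],vel=.2)
print(proj('wrist',[*W,.099]),proj('wrist',[*W,.045]))
cv2.imwrite('pics/w9.png',get_image('wrist')[:,:,::-1])
```

```text
in t=49.3 [ 0.5015 -0.0109  0.0778] w=0.0312 F [-0.  -0.6 -1.1] j7 1.63 j3 -0.28
down t=49.9 [ 0.5017 -0.011   0.0653] w=0.0312 F [-0.4 -0.1 -0.3] j7 1.62 j3 -0.28
open t=50.5 [ 0.5018 -0.011   0.0655] w=0.0852 F [-0.7 -0.7  0.2] j7 1.62 j3 -0.28
[307.22423317 282.43291827] [308.92363166 258.84077158]
```

View pics/w9.png

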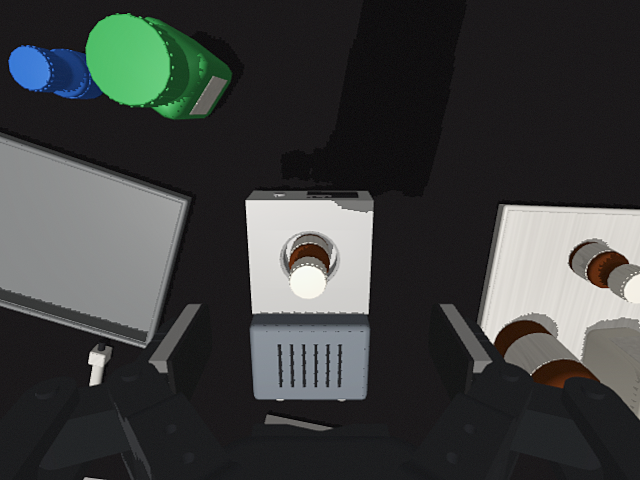

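The fresh bottle is seated and centred: cap at (308,281) against (307,282) predicted, well at (309,258). Now I return the tall bottles.

Run:
```python
from h import *
movel([.55,.15,.3],Q(SY),vel=.3)
pick(P_RO,.1165,SY)
place(RO,.117,GY)
pick(P_SQ,.1065,SY)
place(SQ,.107,GY)
movel([.43,-.277,.30],Q(GY+np.pi/2),vel=.25)
for nm,p,z in(('sq',SQ,.144),('ro',RO,.154)): print(nm,proj('wrist',[*p,z]).round(1))
cv2.imwrite('pics/w10.png',get_image('wrist')[:,:,::-1])
move_joints([.1,-.1,.0,1.7,0,1.5,1.5]);say('away')
cv2.imwrite('pics/t10.png',get_image('top')[:,:,::-1]);cv2.imwrite('pics/s10.png',get_image('scene')[:,:,::-1])
```

```text
closed t=56.1 [0.5797 0.2563 0.1172] w=0.0509 F [-1.6 -0.7  6.5] j7 -0.49 j3 -0.43
lifted t=57.5 [0.5791 0.2559 0.2988] w=0.0513 F [ 0.1  0.3 -4.5] j7 -0.44 j3 -0.45
down t=62.1 [ 0.5016 -0.3222  0.1172] w=0.0507 F [-1.7  0.4  1.5] j7 0.32 j3 -0.03
open t=62.6 [ 0.5017 -0.3221  0.117 ] w=0.0853 F [-0.7 -0.1  0.2] j7 0.32 j3 -0.03
closed t=67.9 [0.5656 0.3554 0.1072] w=0.0510 F [-1.9 -1.2  5.3] j7 -0.66 j3 -0.48
lifted t=69.4 [0.5652 0.3549 0.2988] w=0.0511 F [-0.4  0.4 -3.7] j7 -0.61 j3 -0.50
down t=74.1 [ 0.5169 -0.2321  0.1072] w=0.0512 F [-1.5  0.5  1.8] j7 0.15 j3 -0.10
open t=74.5 [ 0.5168 -0.232   0.1069] w=0.0857 F [ 0.5 -0.1 -0.6] j7 0.15 j3 -0.10
sq [386.7 298.7]
ro [281.4 304.7]
away t=78.2 [ 0.4627 -0.0923  0.3539] w=0.0854 F [-0.2 -0.1  0.1] j7 1.50 j3 0.00
```

View pics/w10.png

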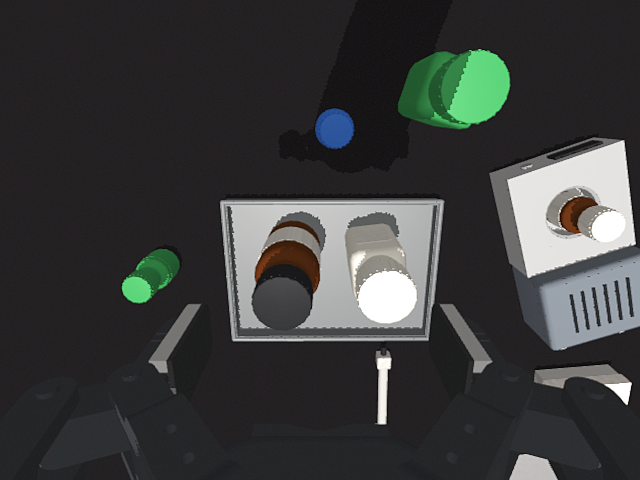

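View pics/t10.png

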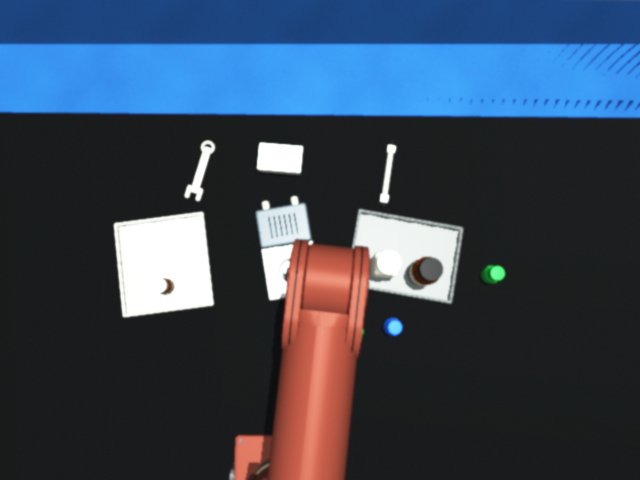

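View pics/s10.png

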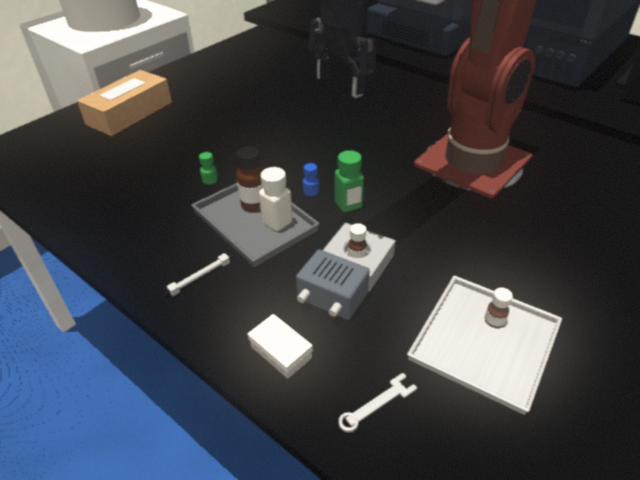

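All bottles are in place: round at scene (249,175), square at (275,198), fresh in the well at (357,240), used at (499,308). One numeric before/after check, then I hand in.

Run:
```python
import cv2,numpy as np
a=cv2.imread('pics/scene0.png');b=cv2.imread('pics/scene0.png');b=cv2.imread('pics/s10.png')
g=lambda x:cv2.cvtColor(x,cv2.COLOR_BGR2GRAY)
for nm,(x,y,w,h) in dict(round=(232,146,34,22),square=(257,166,34,40),wrench=(335,370,85,65),column=(163,250,70,46),box=(245,312,70,66)).items():
    r=cv2.matchTemplate(g(b)[y-10:y+h+10,x-10:x+w+10],g(a)[y:y+h,x:x+w],cv2.TM_CCOEFF_NORMED)
    m=cv2.minMaxLoc(r);print(nm,'shift px',m[3][0]-10,m[3][1]-10,'%.2f'%m[1])
from rig import *
dwell(.3);sign_off()
```

```text
round shift px 0 0 0.85
square shift px 0 0 1.00
wrench shift px 0 0 1.00
column shift px 0 0 1.00
box shift px 0 0 1.00
the job is handed in; nothing more can be done
```

The calibrant bottle is changed and the job is handed in, at about 79 s of the 131 s allowed; the rig reports no verdict.

- **What I did:** I moved the round and then the square bottle to the steel tray. The used bottle went from the well to the steel tray, and the fresh one into the well. Then I put both tall bottles back at the positions they were picked from.
- **Tall bottles and bystanders:** in the scene camera, the round and square bottles, the wrench, the column and the vial box all show 0 px shift from the start. The match was 1.00 for all but the round bottle, which scored 0.85; the arm and fresh bottle have moved since the first picture, which may explain it. The wrist view put both tall caps within a few pixels of their predicted places.
- **Small bottles:** the fresh bottle's cap was about 2 px (roughly 1 mm) from the predicted well centre. The used bottle stands upright in the steel tray in the scene camera. The arm was open and well clear of everything.
- **One disagreement:** the wrist and top cameras differed by 1–2 mm in x on the well, which is within the calibration. I placed the fresh bottle between the two readings.

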